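Drive a stuck tube adapter out of a centrifuge bucket

TASK

The orange tube adapter is stuck in the centrifuge bucket on the ejector fixture. Take the push-out rod from its rest, put it through the hole in the bucket's base and push the adapter out of the mouth until it lies wholly in the yellow trough, then draw the rod out and lay it back in its rest as it was. The adapter is soiled: keep the gripper off it, and leave the other things on the bench where they are.

Things in the scene. Friction and masses are not known exactly. Their poses are not given: they have to be found in the camera images.
- fixture: Ejector fixture, fixed: white base 230 x 110 x 12 mm (origin: centre of its underside; x axis level, the push direction). On its -x half lies an eight-sided aluminium bucket, x = -100 to -20 mm, 58 mm across, level bore along x at y = 0, 60 mm above the bench, 40 mm across flats, a 17 mm slot along the top. A yellow trough follows on the +x half.
- hole (a point): Centre of the ejector hole at the outer face of the bucket's base, 60 mm above the bench; x points into the bucket. The rod goes in here: a round hole of 28 mm diameter on the bore axis, through a dark square plate 64 x 64 mm, 8 mm thick.
- mouth (a point): Centre of the bucket's open mouth, 80 mm beyond the hole along the fixture's x axis, 60 mm above the bench; axes as the fixture's. The adapter comes out here, into the trough.
- trough (a point): Centre of the yellow catch trough's floor, 37 mm above the bench (3 mm below the bore), 64 mm beyond the mouth in x; axes as the fixture's. Inside 46 mm wide and 127 mm long from the mouth on; side walls up to 52 mm, end wall up to 57 mm above the bench.
- bridge (a point): Top of the brass plunger housing on the dark bridge over the bucket's slot, 109 mm above the bench, 46 mm beyond the hole in x. Its spring plunger presses down on the adapter with about 6 N, so that pushing it out takes some 5 to 10 N. The rod passes freely beneath it.
- adapter: Orange plastic tube adapter, a solid cylinder 38 mm in diameter and 60 mm long, about 80 g, stuck inside the bucket, its rear end 0 to 6 mm from the inside of the bucket's base at the start. Origin at its centre, x axis along its axis.
- rod: Push-out rod, 200 mm, 0.25 kg: blue handle 70 x 24 x 24 mm (square section, white band near its rear) and round steel shank, diameter 20 mm, 130 mm long. Origin at the centre of the handle, x axis towards the tip: handle x = -35 to +35 mm, shank on to +165 mm. Centre of mass at x = +20 mm. It starts level on its rest, axis 60 mm above the bench.
- rod_tip (a point): Centre of the flat end of the rod's shank, 165 mm from the rod's origin. Axes as the rod's.
- rest: Grey rest, fixed: base 210 x 75 x 10 mm (origin: centre of its underside; x axis along the rod, to its tip), two saddles 14 mm long, 48 mm wide: at x = -93 mm under the rear of the handle (floor 48 mm above the bench, cheeks to 58 mm), at x = +70 mm under the shank (floor 50 mm, cheeks to 60 mm). Cheeks 32 mm apart.
- seat_handle (a point): Where the centre of the handle (the rod's origin) lies when the rod is on its rest: 60 mm above the bench, at x = -65 mm of the rest.
- seat_tip (a point): Where the rod's tip lies when the rod is on its rest: 60 mm above the bench, at x = +100 mm of the rest.
- tube_rack: Bystander: white rack 90 x 200 mm, 100 mm high, of blue-capped tubes. Origin: centre of its underside.
- reagent: Bystander: amber bottle, diameter 66 mm, 160 mm high. Origin: centre of its underside.
- beaker: Bystander: open glass beaker, diameter 72 mm, 85 mm high. Origin: centre of its underside.
- tip_box: Bystander: blue box 85 x 120 x 55 mm. Origin: centre of its underside.
- spare: Bystander: a green spare adapter standing on end, diameter 38 mm, 60 mm high; not part of the job. Origin: centre of its underside.
- jar: Bystander: white jar with a red lid, diameter 60 mm, 70 mm high. Origin: centre of its underside.
- pipette: Bystander: white hand pipette lying along its x axis, 235 mm long, 32 mm thick. Origin: centre of its underside.
Things that resemble listed ones, but are neither listed nor needed, are in the scene too. Leave any brown look-alike of the rod alone.

How it is judged:
By the outcome, as a careful person would: the job done as asked, in the order asked, and still so for the second after the job is handed in, with the robot touching nothing.
It also fails if it takes over 58 s, if anything falls off the work surface, if the arm or the gripper's body presses on something with over 40 N, if the wrist force passes 120 N, or if a joint passes its speed limit or range.

ROBOT

A 7-joint arm with a two-finger parallel gripper is mounted at the origin on the work surface. World frame = base frame: x ahead of the robot, y to its left, z up, the work surface at z = 0. Lengths are in m, angles in degrees, forces in N, time in s.
With the tool pointing down it reaches from about 0.425 to 0.875 m from the base axis. Payload 4.7 kg.
Tool frame: the origin (TCP) lies between the finger pads; the fingertips stand 8 mm ahead of it and the grasp point (between the pads) lies 11 mm behind it; x points along the fingers, z is the direction in which the jaws open and shut, and the axes are right-handed (so a half turn about x gives the same grasp; the last joint's range is limited). The gripper opens to 87 mm and grips with 3 to 60 N. Pads are 19 mm wide; open, the fingers measure 117 mm over their backs; the gripper's body (75 mm by 190 mm) begins 51 mm behind the grasp point.
Start: joints at [-73.276, 18.392, -4.016, 83.108, 1.295, 78.541, -3.26], TCP at [0.178, 0.625, 0.231] pointing down, gripper open.
Joint ranges: [-163.93, 163.93], [-17.29, 119.83], [-79.2, 71.16], [3.27, 140.29], [-89.18, 269.18], [5.43, 117.66], [-154.24, 154.24]. Speed limits (degrees/s): [147.25, 147.25, 180, 180, 180, 180, 180].

INTERFACE

Orientations are given as [roll, pitch, yaw] about the fixed x, y, z axes, in that order (R = Rz(yaw) Ry(pitch) Rx(roll)).
In Python, from cell import telemetry, vision, sign_off gives the robot as it stands. The module is installed in compiled form; this text tells all that it offers.
- The arm moves only by the tool drive_tool, never from a script. Its arguments are lists of equal length, an entry for each row: "offset": the shift along the tool's x, y, z in m, a list of three; "angular": the turn, a rotation vector about the tool's x, y, z in rad, a list of three. A call has 1 to 10 rows; each row is the pose to reach, as a shift and turn from the pose measured when the call began, along the tool's axes at that moment; what a row does not reach only later rows make up. A row lasts 1/8 s, in which the tool goes at most 62.5 mm and 10.7 degrees, less where a joint would pass 70% of its speed; a pose out of reach is approached as far as the arm can. A call with a gripper value outside its range is refused whole. "fingers" is the closure, from -1 (fully open) to 1 (shut), set as the call begins (left out, the last holds). The fingers move at their own pace and stop on an object; "squeeze" is the grip in N (left out, the last holds). Time passes only in rows, so rows that repeat a pose let the fingers close. It gives the time, the measured TCP pose, the force and the opening at its end, in the units of the state.
- telemetry.get_obs(): the state, without advancing time (a new reading comes with each control period).
- vision.read_camera(name): name is "side" or "top"; returns a dict with "pixels" (420x560x3 uint8, red, green, blue), "intrinsics" (3x3 intrinsics, pixels), "world_from_camera" (4x4, takes a point from camera to world coordinates). Camera axes: x right, y up, looking along -z (the intrinsics and any distortion apply to the point x, -y, -z); pixel columns grow to the right and rows downward; lengths in m; the calibration is good to about 2 mm. A picture is of the moment at which its call begins. There is no depth.
- sign_off(): hands the job in, once; it reports no verdict.
The state is a dict: "time_s": time; "qpos": joint angles; "joint_velocities": joint speeds; "effort": joint torques, N m; "tool_pos": TCP position; "tool_rot": TCP orientation; "force": force on the tool from outside, world axes, zero at the start; "wrist_torque": the same for the moment, N m; "grip_width": finger opening in m.
Only numpy, scipy, OpenCV 4.12 (cv2) and the standard library are available. Lean on these libraries where they do the work, as an engineer would, in place of code of your own. Each camera call takes 0.05 s, during which the arm holds its last target.

## Working session

There is one attempt and no reset: what is moved stays moved. The work goes in short steps, Python scripts to look and compute and a tool call to move; the robot and the scene stay as the last step left them, time stands still between calls to the robot, and variables do not carry over. Pictures are saved under pics/ and viewed, and the job is handed in when it is done.

Besides the shell and the picture viewer there is one more tool, called after "Request:" as a command line: name --argument value ..., lists and objects as JSON in quotes. drive_tool: Moves the arm, as the interface text tells. Its arguments: {"type":"object","properties":{"offset":{"type":"array"},"angular":{"type":"array"},"fingers":{"type":"number"},"squeeze":{"type":"number"}},"required":["offset","angular"]}

```bash
mkdir -p pics; ls
cat > h.py <<'E'
import numpy as np, cv2
from scipy.spatial.transform import Rotation as R
from cell import telemetry, vision
def shot(name,fn):
    d=vision.read_camera(name); cv2.imwrite('pics/'+fn,d['pixels'][:,:,::-1]); np.savez('pics/'+fn+'.npz',K=d['intrinsics'],T=d['world_from_camera'],p=d['pixels']); 
    return d
def load(fn):
    return np.load('pics/'+fn+'.npz')
def px2w(d,uv,z):
    K,T=d['K'],d['T']
    r=np.linalg.inv(K)@np.array([uv[0],uv[1],1.]); r=T[:3,:3]@np.array([r[0],-r[1],-r[2]])
    o=T[:3,3]; return o+r*(z-o[2])/r[2]
def w2px(d,p):
    K,T=d['K'],d['T']
    c=T[:3,:3].T@(np.asarray(p,float)-T[:3,3]); q=K@np.array([c[0],-c[1],-c[2]]); return q[:2]/q[2]
def crop(fn,x0,y0,x1,y1,s,out):
    p=load(fn)['p'][y0:y1,x0:x1,::-1]; cv2.imwrite('pics/'+out,cv2.resize(p,None,fx=s,fy=s,interpolation=cv2.INTER_CUBIC))
E
python3 - <<'E'
from h import *
for n in('top','side'):
    d=shot(n,n+'0.png'); print(list(d.keys()),d['intrinsics'],d['world_from_camera'])
print(telemetry.get_obs())
E
```

```text
pics
['pixels', 'intrinsics', 'world_from_camera'] [[380.16550262   0.         275.97061351]
 [  0.         380.16550262 212.66688762]
 [  0.           0.           1.        ]] [[-8.47394269e-04  9.86460827e-01 -1.63994873e-01  3.66370635e-01]
 [-9.99999209e-01 -9.88375666e-04 -7.78074807e-04  3.76548277e-02]
 [-9.29628859e-04  1.63994084e-01  9.86460884e-01  1.15971349e+00]
 [ 0.00000000e+00  0.00000000e+00  0.00000000e+00  1.00000000e+00]]
['pixels', 'intrinsics', 'world_from_camera'] [[514.58298714   0.         276.02446932]
 [  0.         514.58298714 208.20890468]
 [  0.           0.           1.        ]] [[ 0.96753553  0.19893767 -0.15588074  0.32169872]
 [-0.25271475  0.75370926 -0.60667752 -0.75281058]
 [-0.00320226  0.62637541  0.77951497  1.11830693]
 [ 0.          0.          0.          1.        ]]
{'time_s': 0.1, 'qpos': array([-73.27441409,  18.43502957,  -4.01476782,  83.16977833,
         1.2946255 ,  78.54052191,  -3.25877309]), 'joint_velocities': array([ 0.08556922, -0.15790516,  0.01541198, -0.15669491, -0.07159056,
        0.00714233,  0.00451261]), 'effort': array([-5.56175837e-04, -4.92569304e+01, -4.05974854e-01, -3.13399279e+01,
       -6.41249889e-02,  3.95427074e-02,  6.79704817e-05]), 'tool_pos': array([0.17818407, 0.62458589, 0.22955195]), 'tool_rot': array([-176.90697915,   89.89973419, -102.82250165]), 'force': array([-0.16374877, -0.53079821,  0.67395231]), 'wrist_torque': array([ 0.03907838, -0.01992992, -0.01360828]), 'grip_width': 0.08654025453329778}
```

View pics/top0.png

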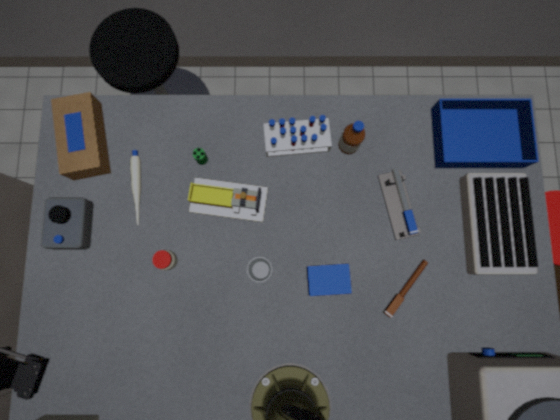

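View pics/side0.png

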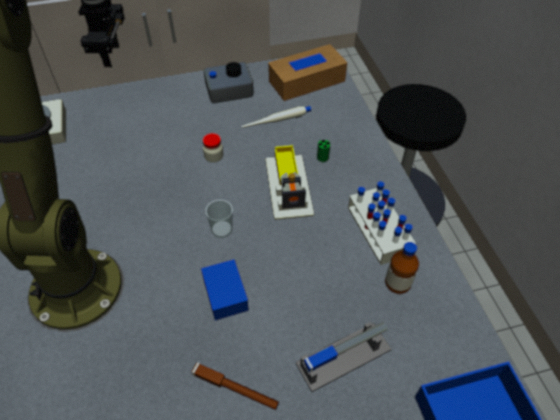

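Run:
```python
from h import *
crop('top0.png',360,150,440,250,8,'c1.png')
crop('top0.png',180,165,280,230,8,'c2.png')
crop('side0.png',285,310,405,400,6,'c3.png')
crop('side0.png',255,135,325,225,6,'c4.png')
```

```text
(no output)
```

View pics/c1.png

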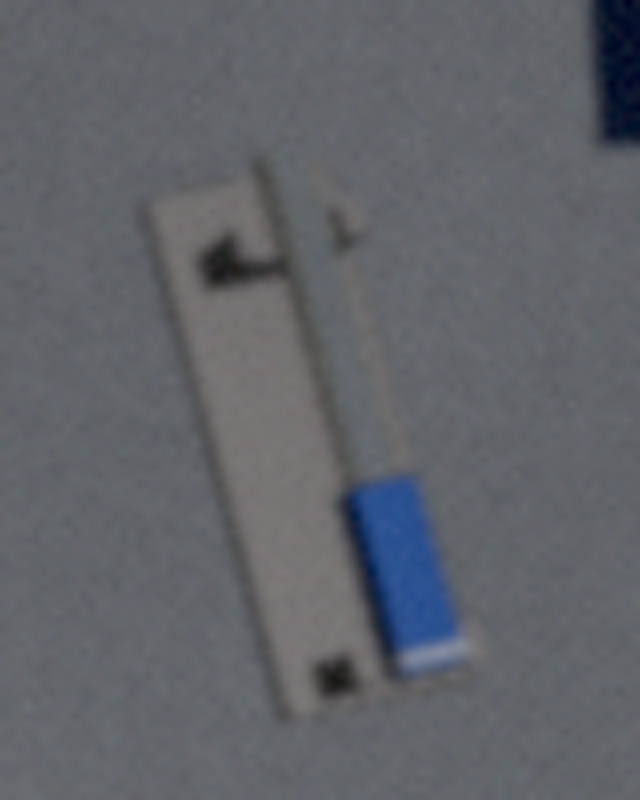

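View pics/c2.png

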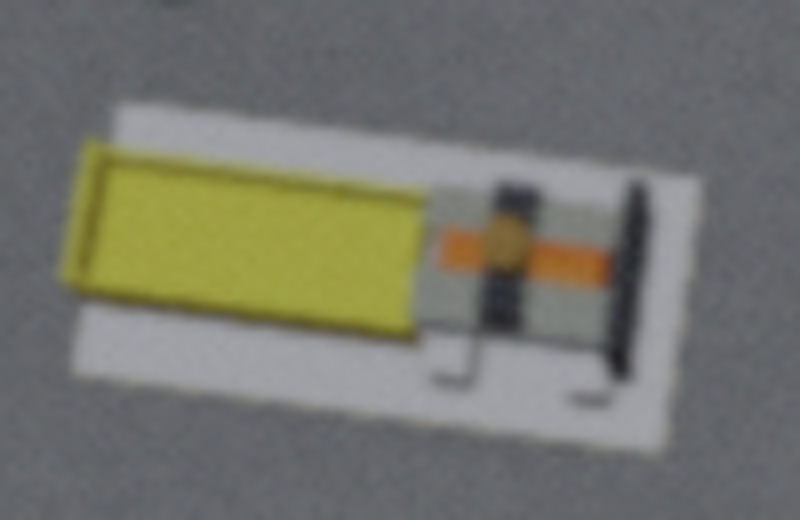

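View pics/c3.png

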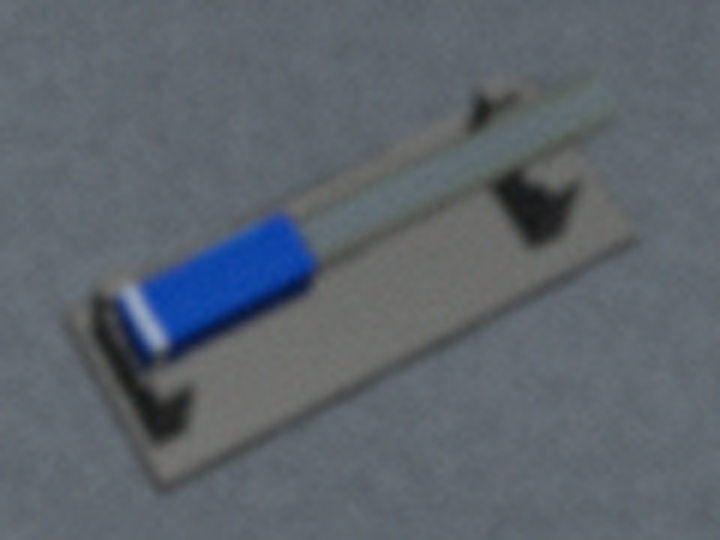

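View pics/c4.png

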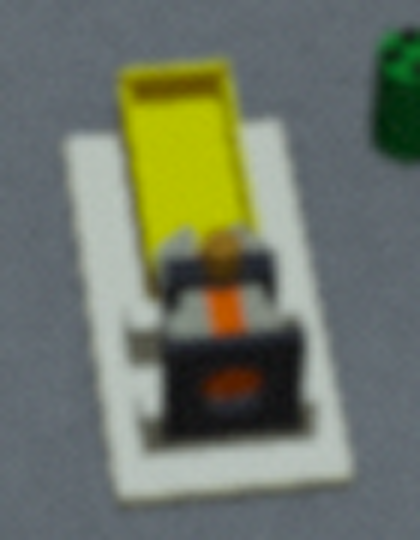

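```bash
cat > fit.py <<'E'
from h import *
from scipy.optimize import least_squares
def c(p,o,s): return np.array(p)/s+np.array(o)-0.5+0.5/s
def fit(obs,x0):
    # obs: list (cam, local xyz, uv)
    ds={'t':load('top0.png'),'s':load('side0.png')}
    def f(q):
        co,si=np.cos(q[2]),np.sin(q[2]); out=[]
        for cam,l,uv in obs:
            w=[q[0]+co*l[0]-si*l[1],q[1]+si*l[0]+co*l[1],l[2]]
            out+=list(w2px(ds[cam],w)-uv)
        return np.array(out)
    r=least_squares(f,x0,loss='soft_l1')
    print(np.round([*r.x[:2],np.degrees(r.x[2])],4)); print(np.round(f(r.x).reshape(-1,2),2).tolist()); return r.x
E
python3 - <<'E'
from fit import *
T=lambda p:c(p,(180,165),8); S=lambda p:c(p,(255,135),6)
X,Y=.115,.055
t=[('t',(X,-Y,.012),T((118,102))),('t',(-X,-Y,.012),T((703,175))),('t',(-X,Y,.012),T((662,453))),('t',(X,Y,.012),T((75,375)))]
s=[('s',(X,Y,.012),S((68,138))),('s',(X,-Y,.012),S((282,120))),('s',(-X,-Y,.012),S((352,475))),('s',(-X,Y,.012),S((118,500)))]
for o in(t,s,t+s): fit(o,[.6,.2,1.5])
print('rest')
T=lambda p:c(p,(360,150),8); S=lambda p:c(p,(285,310),6)
X,Y=.105,.0375
t=[('t',(X,Y,.01),T((148,202))),('t',(-X,Y,.01),T((288,717))),('t',(-X,-Y,.01),T((478,657)))]
s=[('s',(-X,Y,.01),S((68,322))),('s',(-X,-Y,.01),S((165,490))),('s',(X,-Y,.01),S((638,238)))]
for o in(t,s,t+s): fit(o,[.6,-.3,.2])
print('rod') # origin handle centre
t=[('t',(.035,.012,.072),T((348,492))),('t',(.035,-.012,.072),T((413,478))),('t',(-.035,.012,.072),T((400,677))),('t',(-.035,-.012,.072),T((468,657)))]
s=[('s',(.035,.012,.072),S((288,213))),('s',(.035,-.012,.072),S((318,267))),('s',(-.035,.012,.072),S((118,292))),('s',(-.035,-.012,.072),S((150,350)))]
for o in(t,s,t+s): fit(o,[.6,-.3,.2])
E
```

```text
[ 0.6002  0.1857 82.4887]
[[-0.04, -0.27], [0.14, -0.04], [0.45, 0.09], [-0.59, 0.19]]
[ 0.5997  0.1834 81.7861]
[[-0.45, -0.15], [0.24, -0.17], [0.63, 0.38], [-0.4, -0.14]]
[ 0.6     0.1847 82.1538]
[[0.4, -0.4], [0.52, 0.24], [0.63, 0.36], [-0.34, 0.03], [-0.69, -0.37], [-0.04, -0.55], [0.83, -0.13], [-0.13, -0.46]]
rest
[ 0.5868 -0.3378 12.797 ]
[[-0.63, -1.28], [0.24, -0.14], [0.29, 1.88]]
[ 0.5835 -0.34   13.2482]
[[-0.96, -0.65], [-0.06, 1.22], [1.21, -0.42]]
[ 0.5848 -0.339  12.789 ]
[[-0.2, -0.67], [0.68, 0.51], [0.74, 2.53], [-0.55, -1.6], [0.1, 0.33], [1.72, -0.6]]
rod
[ 0.5209 -0.3499 13.0657]
[[-0.0, -0.25], [-0.18, -0.35], [0.33, 0.02], [-0.14, 0.63]]
[ 0.5217 -0.352  11.2749]
[[0.09, -0.53], [0.74, 0.08], [-0.38, 0.04], [-0.34, 0.32]]
[ 0.5215 -0.3512 11.9644]
[[0.64, -0.57], [0.51, -0.52], [0.53, -0.21], [0.1, 0.56], [-0.27, -0.98], [0.48, -0.44], [-0.55, -0.09], [-0.39, 0.13]]
```

```bash
cat >> h.py <<'E'
def cur():
    o=telemetry.get_obs(); return o, np.array(o['tool_pos']), R.from_euler('xyz',o['tool_rot'],degrees=True)
def tgtR(rodyaw,sgn=1):
    # tool x down, tool z (jaw) perpendicular to rod
    a=np.radians(rodyaw+90*sgn); z=np.array([np.cos(a),np.sin(a),0]); x=np.array([0,0,-1.]); y=np.cross(z,x)
    return R.from_matrix(np.c_[x,y,z])
def rel(p,Rt):
    o,p0,R0=cur()
    print('off',np.round(R0.inv().apply(np.array(p)-p0),4).tolist(),'ang',np.round((R0.inv()*Rt).as_rotvec(),4).tolist())
E
python3 - <<'E'
from h import *
o,p,r=cur(); print(r.as_matrix().round(3))
for w in [(.45,.3,.25),(.53,0,.25)]: rel(w,r)
u=np.array([np.cos(np.radians(12.8)),np.sin(np.radians(12.8)),0])
g=np.array([.5213,-.351,0])+.008*u
for s in(1,-1): rel(g+[0,0,.2],tgtR(12.8,s))
d=load('top0.png'); T=lambda x,y:(x/8+360-.44,y/8+150-.44)
a=px2w(d,T(380,485),.072);b=px2w(d,T(286,152),.067);print(a,b,np.degrees(np.arctan2(*(b-a)[[1,0]])),np.linalg.norm(b-a))
for n,u,v in [('reag',350,140),('beak',260,268),('tipbox',330,280),('spare',201,157)]: print(n,px2w(d,(u,v),.04))
E
```

```text
[[-0.    -0.962  0.274]
 [-0.002  0.274  0.962]
 [-1.    -0.    -0.002]]
off [-0.02, -0.3504, -0.2376] ang [0.0, 0.0, 0.0]
off [-0.0195, -0.5096, -0.5042] ang [0.0, 0.0, 0.0]
off [0.0311, -0.6045, -0.8402] ang [-0.5012, -0.0017, -0.0003]
off [0.0311, -0.6045, -0.8402] ang [2.6404, -0.0005, 0.0023]
[ 0.55411995 -0.34199792  0.072     ] [ 0.68047724 -0.31605395  0.067     ] 11.602848358909101 0.12909009545182407
reag [ 0.77940823 -0.18989917  0.04      ]
beak [0.38903668 0.08523618 0.04      ]
tipbox [ 0.35441672 -0.11797835  0.04      ]
spare [0.72547365 0.26786428 0.04      ]
```

Request:
drive_tool --offset '[[-0.003, -0.05, -0.034], [-0.006, -0.1, -0.068], [-0.009, -0.15, -0.102], [-0.012, -0.2, -0.136], [-0.015, -0.25, -0.17], [-0.018, -0.3, -0.204], [-0.02, -0.35, -0.238], [-0.02, -0.378, -0.285], [-0.02, -0.406, -0.33], [-0.02, -0.434, -0.375]]' --angular '[[0.15, 0, 0], [0.3, 0, 0], [0.45, 0, 0], [0.6, 0, 0], [0.75, 0, 0], [0.9, 0, 0], [1.05, 0, 0], [1.2, 0, 0], [1.35, 0, 0], [1.5, 0, 0]]' --fingers -1 --squeeze 45

```text
time_s: 1.35
tool_pos: [0.4928, 0.1432, 0.2499]
tool_rot: [-103.5, 89.9, -115.7]
force: [0.3, 0.5, -0.4]
grip_width: 0.087
```

Run:
```python
from h import *
o,p,r=cur(); print(p,o['tool_rot'],o['qpos'],o['time_s'])
t=np.radians(12.3);u=np.array([np.cos(t),np.sin(t),0])
g=np.array([.5213,-.351,0])+.008*u
rel((.53,0,.25),r)
rel(g+[0,0,.15],tgtR(12.3,-1))
```

```text
[0.49275976 0.14319327 0.24993554] [-103.54974215   89.8926158  -115.69309492] [-43.50023077   0.63045351  24.62191962 101.42888663  -0.19027151
  78.07340669 -30.98336112] 1.35
off [0.0001, -0.1322, 0.0665] ang [0.0, 0.0, 0.0]
off [0.1007, -0.4736, 0.1392] ang [1.1442, 0.0007, 0.0019]
```

Request:
drive_tool --offset '[[0, -0.05, 0.015], [0, -0.1, 0.03], [0, -0.15, 0.044], [0, -0.2, 0.059], [0.01, -0.25, 0.073], [0.02, -0.3, 0.088], [0.04, -0.35, 0.103], [0.06, -0.4, 0.118], [0.08, -0.45, 0.132], [0.1, -0.474, 0.139]]' --angular '[[0.115, 0, 0], [0.23, 0, 0], [0.345, 0, 0], [0.46, 0, 0], [0.575, 0, 0], [0.69, 0, 0], [0.805, 0, 0], [0.92, 0, 0], [1.035, 0, 0], [1.144, 0, 0]]'

```text
time_s: 2.6
tool_pos: [0.5275, -0.3531, 0.1497]
tool_rot: [-43.2, 89.8, -121.3]
force: [0.1, 0.1, -0.2]
grip_width: 0.0871
```

Run:
```python
from h import *
o,p,r=cur(); print(p,o['tool_rot'],o['qpos'],o['time_s'])
t=np.radians(12.3);u=np.array([np.cos(t),np.sin(t),0])
g=np.array([.5213,-.351,0])+.008*u
rel(g+[0,0,.1],tgtR(12.3,-1))
rel(g+[0,0,.049],tgtR(12.3,-1))
shot('top','t1.png');shot('side','s1.png')
crop('t1.png',340,130,460,270,4,'c5.png'); crop('s1.png',250,240,430,400,4,'c6.png')
a=np.hstack([cv2.resize(cv2.imread('pics/c5.png'),(400,467)),cv2.resize(cv2.imread('pics/c6.png'),(400,467))]);cv2.imwrite('pics/c56.png',a)
```

```text
[ 0.52749262 -0.35311932  0.14970397] [ -43.16347755   89.76796246 -121.26637539] [ -7.03310902  25.42127316  49.77095155  92.84691869 -20.01509218
  71.16943346 -31.56776585] 2.6
off [0.0497, 0.0025, -0.0036] ang [-0.007, 0.0029, 0.0028]
off [0.1007, 0.0027, -0.0037] ang [-0.007, 0.0029, 0.0028]
```

View pics/c56.png

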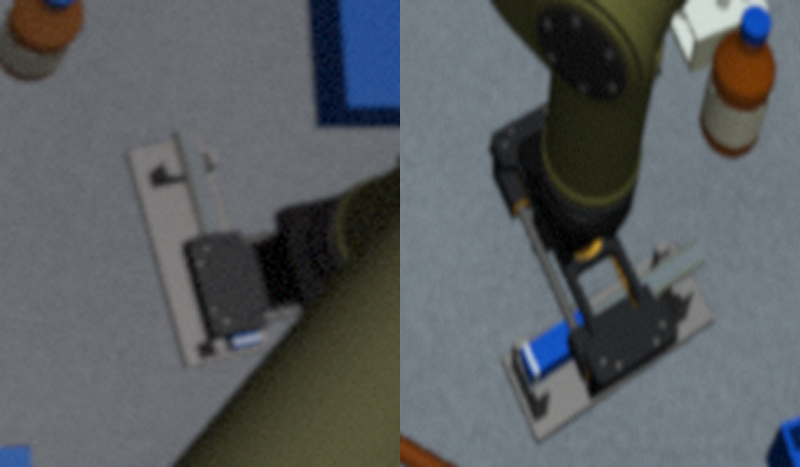

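Request:
drive_tool --offset '[[0.025, 0.002, -0.003], [0.055, 0.003, -0.004], [0.08, 0.003, -0.004], [0.101, 0.003, -0.004], [0.101, 0.003, -0.004], [0.101, 0.003, -0.004]]' --angular '[[-0.007, 0.003, 0.003], [-0.007, 0.003, 0.003], [-0.007, 0.003, 0.003], [-0.007, 0.003, 0.003], [-0.007, 0.003, 0.003], [-0.007, 0.003, 0.003]]'

```text
time_s: 3.45
tool_pos: [0.528, -0.3483, 0.0479]
tool_rot: [-110.2, 89.8, 172.2]
force: [0.3, -1.1, 0.2]
grip_width: 0.0873
```

Run:
```python
from h import *
o,p,r=cur(); print(p,o['tool_rot'],o['qpos'],o['time_s'],o['force'])
print(r.as_matrix().round(4))
shot('top','t2.png');shot('side','s2.png')
crop('t2.png',380,170,430,240,9,'c5.png'); crop('s2.png',290,310,410,400,6,'c6.png')
a=np.hstack([cv2.resize(cv2.imread('pics/c5.png'),(386,540)),cv2.imread('pics/c6.png')[:,:410]]);cv2.imwrite('pics/c57.png',a)
```

```text
[ 0.52798664 -0.34831438  0.04788188] [-110.19423245   89.83009986  172.20510007] [ -4.49049801  31.28696612  46.03328355  98.06374415 -25.03698921
  61.64687786 -27.98448743] 3.45 [ 0.26425794 -1.141671    0.22556541]
[[-2.900e-03  9.767e-01  2.147e-01]
 [ 4.000e-04  2.147e-01 -9.767e-01]
 [-1.000e+00 -2.800e-03 -1.000e-03]]
```

View pics/c57.png

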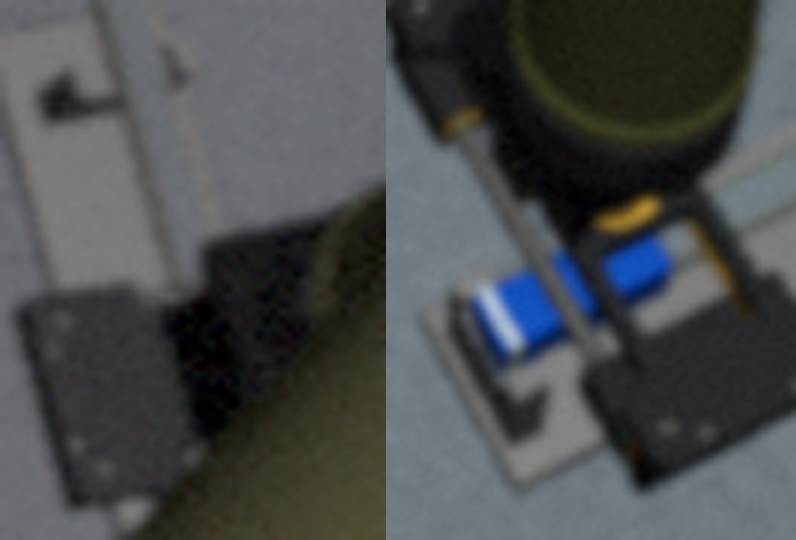

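Request:
drive_tool --offset '[[0, 0, 0], [0, 0, 0], [0, 0, 0], [0, 0, 0], [0, 0, 0], [0, 0, 0], [0, 0, 0], [0, 0, 0]]' --angular '[[0, 0, 0], [0, 0, 0], [0, 0, 0], [0, 0, 0], [0, 0, 0], [0, 0, 0], [0, 0, 0], [0, 0, 0]]' --fingers 1 --squeeze 45

```text
time_s: 4.55
tool_pos: [0.5281, -0.3487, 0.0482]
tool_rot: [-102.6, 89.9, 179.8]
force: [0.0, 0.3, -0.6]
grip_width: 0.0233
```

Run:
```python
from h import *
o,p,r=cur(); print(p.tolist(),o['tool_rot'].tolist(),o['force'],o['grip_width'],o['wrist_torque'])
np.savez('grasp.npz',p=p,rot=o['tool_rot'])
```

```text
[0.5281115354580256, -0.3486849911239166, 0.04818347668583403] [-102.55265774019783, 89.87278737382444, 179.82117158855203] [ 0.03854141  0.29907209 -0.58269361] 0.023300243026975278 [-0.13487914  0.16394706 -0.00768899]
```

Request:
drive_tool --offset '[[-0.01, 0, 0], [-0.03, 0, 0], [-0.06, 0, 0], [-0.1, 0, 0], [-0.14, 0, 0], [-0.14, 0, 0]]' --angular '[[0, 0, 0], [0, 0, 0], [0, 0, 0], [0, 0, 0], [0, 0, 0], [0, 0, 0]]'

```text
time_s: 5.3
tool_pos: [0.5301, -0.3506, 0.1933]
tool_rot: [42.4, 89.6, -35.2]
force: [0.2, 0.7, -2.4]
grip_width: 0.0239
```

Run:
```python
from h import *
o,p,r=cur(); print(p,o['force'],o['grip_width'],o['qpos'])
shot('side','s3.png')
crop('s3.png',230,180,430,330,4,'c8.png')
fy=82.2; t=np.radians(fy); u=np.array([np.cos(t),np.sin(t),0]); F=np.array([.6,.1847,0])
# rod origin at hole-215 -> fixture x -.315
for rx in (-.315,):
    g=F+u*(rx+.008)
    rel(g+[0,0,.188],tgtR(fy,-1)); print(g)
rel((.50,-.26,.188),tgtR(40,-1))
```

```text
[ 0.5300804  -0.35064312  0.19325527] [ 0.2494947   0.66780008 -2.38656128] 0.0238637191998973 [ -8.09623399  23.19472939  50.82846505  90.13875787 -18.44979914
  75.11724556 -32.51246504]
off [0.0024, 0.0778, -0.2185] ang [-1.219, 0.0021, 0.0]
[ 0.55833532 -0.11945959  0.        ]
off [0.0025, -0.0092, -0.0937] ang [-0.4824, 0.0019, -0.0007]
```

View pics/c8.png

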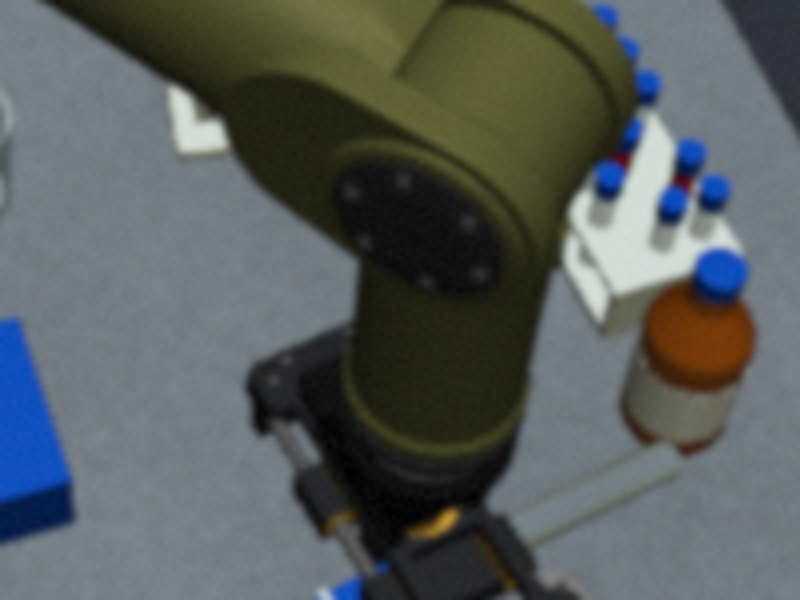

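Request:
drive_tool --offset '[[0.002, 0, -0.02], [0.002, -0.004, -0.045], [0.002, -0.006, -0.07], [0.002, -0.006, -0.095], [0.002, 0.005, -0.12], [0.002, 0.02, -0.145], [0.002, 0.035, -0.17], [0.002, 0.055, -0.195], [0.002, 0.078, -0.218], [0.002, 0.078, -0.218]]' --angular '[[-0.12, 0, 0], [-0.25, 0, 0], [-0.38, 0, 0], [-0.51, 0, 0], [-0.64, 0, 0], [-0.78, 0, 0], [-0.92, 0, 0], [-1.07, 0, 0], [-1.219, 0.002, 0], [-1.219, 0.002, 0]]'

```text
time_s: 6.6
tool_pos: [0.5589, -0.116, 0.1868]
tool_rot: [161.3, 89.8, 153.9]
force: [0.5, -0.3, -3.1]
grip_width: 0.0235
```

Run:
```python
from h import *
o,p,r=cur(); print(p,o['force'],o['grip_width'],o['qpos'])
print(r.as_matrix().round(4))
fy=82.2; t=np.radians(fy); u=np.array([np.cos(t),np.sin(t),0]); F=np.array([.6,.1847,0])
g=F+u*(-.315+.008)
for z in(.1,.0485):rel(g+[0,0,z],tgtR(fy,-1))
```

```text
[ 0.55892662 -0.11596868  0.18679295] [ 0.54556459 -0.33408312 -3.13191466] 0.023450809796781415 [-22.90846364  11.55113415  36.41512906  99.15406966  -7.22533312
  71.79189903   7.77782603]
[[-2.400e-03  1.298e-01  9.915e-01]
 [ 1.200e-03  9.915e-01 -1.298e-01]
 [-1.000e+00  9.000e-04 -2.500e-03]]
off [0.0868, -0.0036, 0.0001] ang [0.006, -0.0025, -0.0008]
off [0.1383, -0.0037, 0.0002] ang [0.006, -0.0025, -0.0008]
```

Request:
drive_tool --offset '[[0.03, -0.002, 0], [0.06, -0.004, 0], [0.09, -0.004, 0], [0.12, -0.004, 0], [0.138, -0.004, 0], [0.138, -0.004, 0], [0.138, -0.004, 0]]' --angular '[[0.003, 0, 0], [0.006, -0.0025, -0.001], [0.006, -0.0025, -0.001], [0.006, -0.0025, -0.001], [0.006, -0.0025, -0.001], [0.006, -0.0025, -0.001], [0.006, -0.0025, -0.001]]'

```text
time_s: 7.48
tool_pos: [0.5588, -0.1202, 0.0498]
tool_rot: [-10.4, 89.9, -18.2]
force: [0.0, -0.2, -2.4]
grip_width: 0.0238
```

Run:
```python
from h import *
o,p,r=cur(); print(p,o['force'],o['qpos'])
print(r.as_matrix().round(4))
shot('top','t4.png');shot('side','s4.png')
crop('t4.png',180,160,320,235,5,'c9.png'); crop('s4.png',240,130,340,270,4,'c10.png')
```

```text
[ 0.55879197 -0.12024261  0.04979791] [ 0.03493865 -0.23532388 -2.35475489] [-19.94742556  20.28693805  34.58775024 106.87838971 -13.5861727
  56.85282016  12.62385062]
[[ 1.500e-03  1.363e-01  9.907e-01]
 [-5.000e-04  9.907e-01 -1.363e-01]
 [-1.000e+00 -3.000e-04  1.500e-03]]
```

View pics/c9.png

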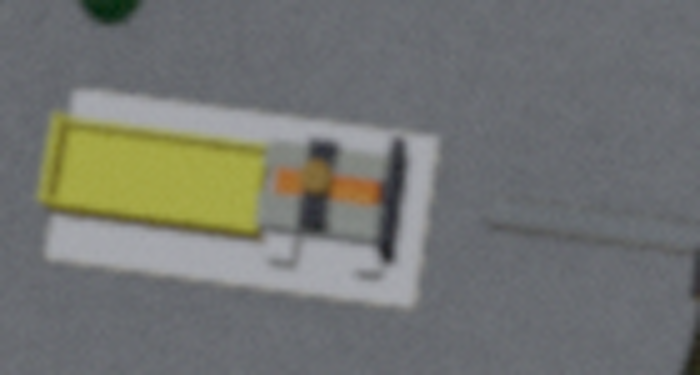

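View pics/c10.png

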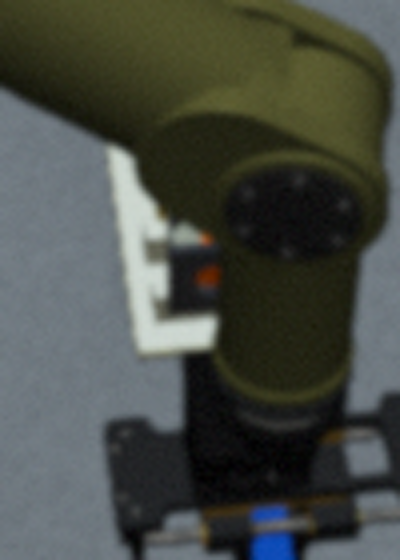

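Run:
```python
from h import *
crop('t4.png',225,180,295,215,11,'c11.png'); crop('t4.png',265,190,335,225,11,'c12.png')
```

```text
(no output)
```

View pics/c11.png

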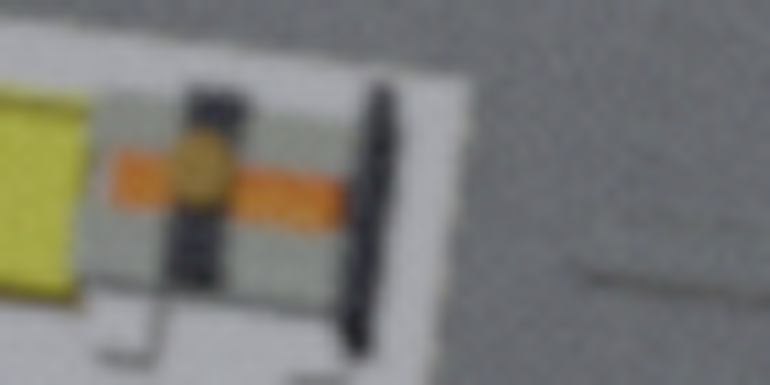

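View pics/c12.png

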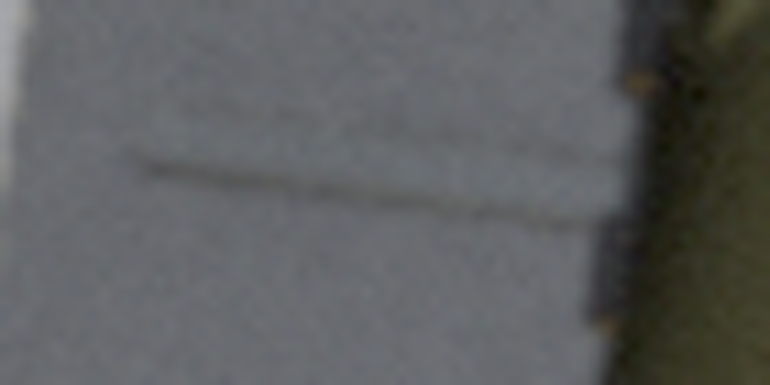

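Run:
```python
from h import *
d=load('t4.png'); A=lambda x,y:(x/11+225-.45,y/11+180-.45); B=lambda x,y:(x/11+265-.45,y/11+190-.45)
a=px2w(d,B(180,140),.06); b=px2w(d,B(600,191),.06)
print(a,b,'rodyaw',np.degrees(np.arctan2(*(a-b)[[1,0]])))
o,p,r=cur()
y=r.as_matrix()[:,1]; tip=p+y*(.165-.008); print('tip pred',tip,'px',w2px(d,[tip[0],tip[1],.06]),'tool yaw',np.degrees(np.arctan2(y[1],y[0])))
n=np.array([-y[1],y[0],0])
L=lambda q:(round(float((q-p)@y),4),round(float((q-p)@n),4))
print('rod img',L(a),L(b))
print('brass',L(px2w(d,A(202,168),.109)))
for X,Y0,Y1 in((120,151,204),(340,179,229)):
  print('slot',L(px2w(d,A(X,Y0),.077)),L(px2w(d,A(X,Y1),.089)))
t=np.radians(82.2);u=np.array([np.cos(t),np.sin(t),0]);print('fixture est: hole',L(np.array([.6,.1847,0])-.1*u),'mouth',L(np.array([.6,.1847,0])-.02*u))
for yaw,c in((82.49,(.6002,.1857)),(81.79,(.5997,.1834))):
  t=np.radians(yaw);u=np.array([np.cos(t),np.sin(t),0]);print('hole',L(np.array([*c,0])-.1*u),'mouth',L(np.array([*c,0])-.02*u))
# trough inner edges z=.052 in c11? top edge end
```

```text
[0.58020416 0.02393492 0.06      ] [ 0.56621007 -0.08825805  0.06      ] rodyaw 82.89008754237891
tip pred [0.58042893 0.03550533 0.05014521] px [276.98573033 202.20631281] tool yaw 82.18825730960297
rod img (0.1455, -0.0013) (0.0325, -0.0027)
brass (0.254, 0.0014)
slot (0.28, -0.0066) (0.2762, 0.0098)
slot (0.2212, -0.007) (0.2182, 0.0086)
fixture est: hole (0.2075, 0.0009) mouth (0.2875, 0.0009)
hole (0.2085, 0.0003) mouth (0.2885, 0.0007)
hole (0.2061, 0.0017) mouth (0.2861, 0.0011)
```

Request:
drive_tool --offset '[[0.0013, 0.01, -0.001], [0.0015, 0.02, -0.002], [0.0015, 0.03, -0.002], [0.0015, 0.038, -0.002], [0.0015, 0.044, -0.002], [0.0015, 0.044, -0.002]]' --angular '[[0, 0, 0], [0, 0, 0], [0, 0, 0], [0, 0, 0], [0, 0, 0], [0, 0, 0]]'

```text
time_s: 8.32
tool_pos: [0.5632, -0.0755, 0.0486]
tool_rot: [4.1, 89.9, -3.6]
force: [0.5, -0.2, -2.8]
grip_width: 0.0234
```

Run:
```python
from h import *
o,p,r=cur(); print(p,o['force'],o['wrist_torque'])
print(r.as_matrix().round(4))
shot('top','t5.png');shot('side','s5.png')
crop('t5.png',225,180,295,215,11,'c13.png'); crop('s5.png',270,160,330,220,9,'c14.png')
```

```text
[ 0.56319227 -0.07553602  0.04857256] [ 0.5006137  -0.23228125 -2.84135886] [-0.17652253  0.0648419  -0.00470287]
[[ 2.200e-03  1.349e-01  9.908e-01]
 [-1.000e-04  9.909e-01 -1.349e-01]
 [-1.000e+00  2.000e-04  2.200e-03]]
```

View pics/c13.png

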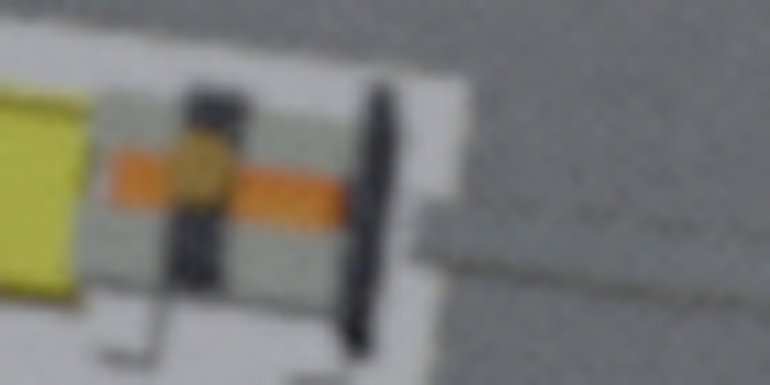

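View pics/c14.png

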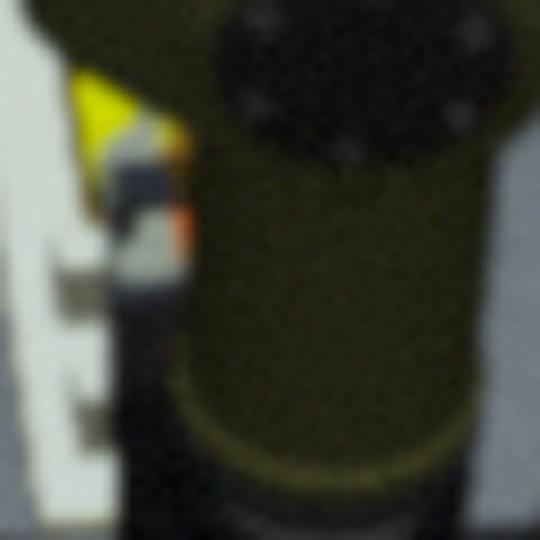

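Run:
```python
from h import *
d=load('t5.png'); A=lambda x,y:(x/11+225-.45,y/11+180-.45)
o,p,r=cur(); y=r.as_matrix()[:,1]; n=np.array([-y[1],y[0],0]); y=y*[1,1,0]
L=lambda q:(round(float((q-p)@y),4),round(float((q-p)@n),4))
print('tip',L(px2w(d,A(418,233),.06)), 'rod far',L(px2w(d,A(740,(220+302)/2),.06)),'edges',L(px2w(d,A(425,200),.06)),L(px2w(d,A(425,266),.06)))
print('brass',L(px2w(d,A(202,170),.109)))
for X,Y0,Y1 in((120,151,206),(340,180,230)):
  print('slot',L(px2w(d,A(X,Y0),.077)),L(px2w(d,A(X,Y1),.089)))
t=np.radians(82.2);u=np.array([np.cos(t),np.sin(t),0]);print('hole',L(np.array([.6,.1847,0])-.1*u))
```

```text
tip (0.1561, -0.0006) rod far (0.0697, -0.0047) edges (0.1556, -0.0098) (0.153, 0.008)
brass (0.2103, -0.0)
slot (0.2364, -0.0086) (0.2325, 0.0083)
slot (0.1775, -0.0087) (0.1746, 0.0069)
hole (0.1639, -0.0011)
```

Request:
drive_tool --offset '[[0, 0.004, 0], [0, 0.008, 0], [0, 0.011, 0], [0, 0.014, 0], [0, 0.014, 0]]' --angular '[[0, 0, 0], [0, 0, 0], [0, 0, 0], [0, 0, 0], [0, 0, 0]]'

```text
time_s: 9.05
tool_pos: [0.565, -0.0623, 0.0486]
tool_rot: [-5.5, 89.9, -13.3]
force: [0.3, -0.1, -3.0]
grip_width: 0.0236
```

Run:
```python
from h import *
o,p,r=cur(); print(p,o['force'],o['wrist_torque'])
print(r.as_matrix().round(4))
shot('top','t6.png')
crop('t6.png',225,180,295,215,11,'c15.png')
```

```text
[ 0.5650217  -0.06226968  0.04860796] [ 0.32600389 -0.07815863 -3.01157386] [-0.10485249  0.02788653  0.04685569]
[[ 2.300e-03  1.355e-01  9.908e-01]
 [-5.000e-04  9.908e-01 -1.355e-01]
 [-1.000e+00 -2.000e-04  2.300e-03]]
```

View pics/c15.png

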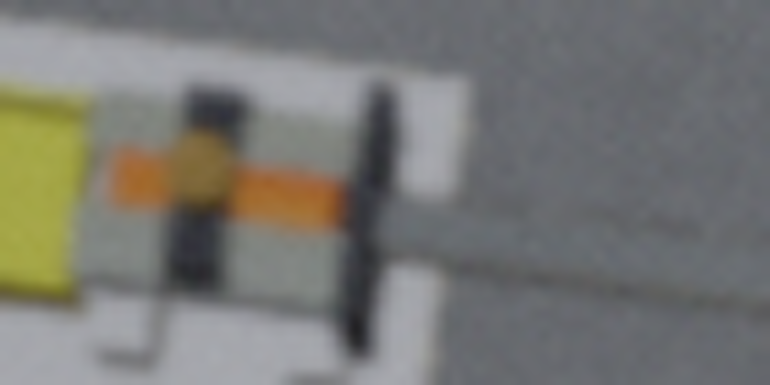

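Request:
drive_tool --offset '[[0, 0.004, 0], [0, 0.008, 0], [0, 0.012, 0], [0, 0.016, 0], [0, 0.02, 0], [0, 0.024, 0]]' --angular '[[0, 0, 0], [0, 0, 0], [0, 0, 0], [0, 0, 0], [0, 0, 0], [0, 0, 0]]'

```text
time_s: 9.85
tool_pos: [0.5677, -0.0428, 0.0486]
tool_rot: [-65.6, 89.7, -73.6]
force: [-0.9, -8.2, -1.9]
grip_width: 0.0234
```

Run:
```python
from h import *
o,p,r=cur(); print(p,o['force'],o['wrist_torque'])
print(r.as_matrix().round(4))
shot('top','t7.png')
crop('t7.png',195,175,295,215,8,'c16.png')
```

```text
[ 0.56766422 -0.04277099  0.04860912] [-0.94746713 -8.20124859 -1.86484796] [-1.73003214  0.25157403 -0.00243018]
[[ 0.0016  0.1384  0.9904]
 [-0.0053  0.9904 -0.1384]
 [-1.     -0.0051  0.0023]]
```

View pics/c16.png

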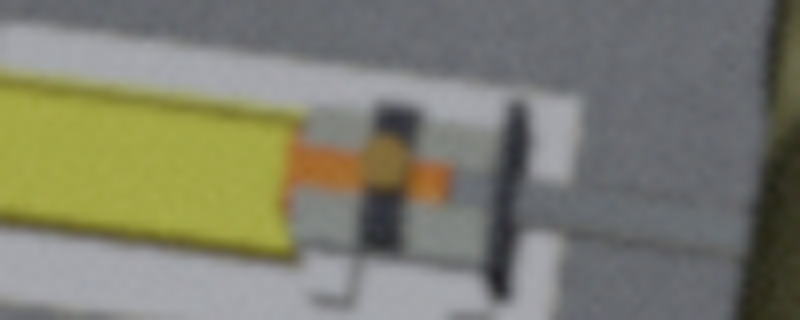

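Request:
drive_tool --offset '[[0, 0.006, 0], [0, 0.011, 0], [0, 0.016, 0], [0, 0.021, 0], [0, 0.026, 0], [0, 0.031, 0], [0, 0.036, 0], [0, 0.04, 0]]' --angular '[[0, 0, 0.004], [0, 0, 0.004], [0, 0, 0.004], [0, 0, 0.004], [0, 0, 0.004], [0, 0, 0.004], [0, 0, 0.004], [0, 0, 0.004]]'

```text
time_s: 10.9
tool_pos: [0.5734, -0.0009, 0.0484]
tool_rot: [11.8, 89.9, 4.0]
force: [0.3, 0.0, -3.0]
grip_width: 0.0238
```

Run:
```python
from h import *
o,p,r=cur(); print(p,o['force'],o['wrist_torque'],o['qpos'])
print(r.as_matrix().round(4))
t=np.radians(82.2);u=np.array([np.cos(t),np.sin(t),0]);n=[-u[1],u[0],0];h=np.array([.6,.1847,0])-.1*u
print('tip from hole',(p-h)@u+.157,'lat',(p-h)@n)
shot('top','t8.png')
crop('t8.png',195,175,295,215,8,'c17.png')
```

```text
[ 0.57341805 -0.00089572  0.04837608] [ 0.27190215  0.0459431  -2.96040647] [-0.202173    0.0941177   0.01671142] [-29.67405     20.12493923  31.84949848 106.63467115 -12.57499945
  56.58802154  -0.30003004]
[[ 2.200e-03  1.368e-01  9.906e-01]
 [ 2.000e-04  9.906e-01 -1.368e-01]
 [-1.000e+00  5.000e-04  2.200e-03]]
tip from hole 0.06951385120475681 lat 0.0011477830856626548
```

View pics/c17.png

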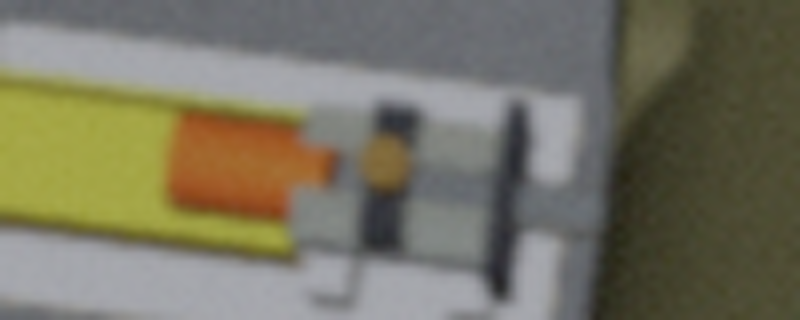

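Request:
drive_tool --offset '[[0, 0.005, 0], [0, 0.01, 0], [0, 0.015, 0], [0, 0.02, 0], [0, 0.025, 0], [0, 0.03, 0], [0, 0.033, 0], [0, 0.033, 0]]' --angular '[[0, 0, 0], [0, 0, 0], [0, 0, 0], [0, 0, 0], [0, 0, 0], [0, 0, 0], [0, 0, 0], [0, 0, 0]]'

```text
time_s: 11.95
tool_pos: [0.578, 0.0328, 0.0484]
tool_rot: [24.9, 89.9, 17.1]
force: [0.3, 0.7, -3.3]
grip_width: 0.0235
```

Run:
```python
from h import *
o,p,r=cur(); print(p,o['force'],o['wrist_torque'],o['qpos'])
t=np.radians(82.2);u=np.array([np.cos(t),np.sin(t),0]);n=[-u[1],u[0],0];h=np.array([.6,.1847,0])-.1*u
print('tip from hole',(p-h)@u+.157,'lat',(p-h)@n)
shot('top','t9.png')
crop('t9.png',185,175,285,215,8,'c18.png')
```

```text
[0.57804329 0.03282993 0.04837025] [ 0.25666726  0.6847448  -3.33738195] [-0.17090235  0.05351216  0.01400589] [-32.11401299  20.64553716  31.00598931 105.82579718 -12.57998203
  56.78185678  -3.61322513]
tip from hole 0.10355518452244179 lat 0.001142433776110177
```

View pics/c18.png

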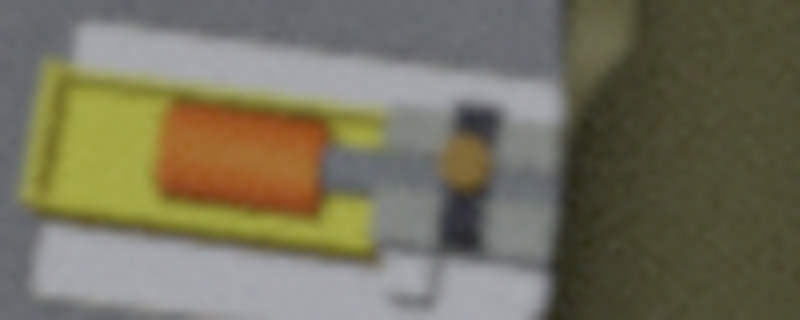

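Request:
drive_tool --offset '[[0, -0.01, 0], [0, -0.025, 0], [0, -0.04, 0], [0, -0.057, 0], [0, -0.074, 0], [0, -0.091, 0], [0, -0.108, 0], [0, -0.125, 0], [0, -0.142, 0], [0, -0.155, 0]]' --angular '[[0, 0, 0], [0, 0, 0], [0, 0, 0], [0, 0, 0], [0, 0, 0], [0, 0, 0], [0, 0, 0], [0, 0, 0], [0, 0, 0], [0, 0, 0]]'

```text
time_s: 13.25
tool_pos: [0.5567, -0.1223, 0.0483]
tool_rot: [18.6, 89.9, 10.8]
force: [0.0, 0.2, -2.4]
grip_width: 0.0234
```

Run:
```python
from h import *
o,p,r=cur(); print(p,o['force'],o['wrist_torque'],o['qpos'])
g=np.load('grasp.npz'); Rg=R.from_euler('xyz',g['rot'],degrees=True); print(Rg.as_matrix().round(4))
rel(g['p']+[0,0,.14],Rg)
rel([p[0],p[1],.188],r)
shot('top','t10.png');shot('side','s10.png')
crop('t10.png',185,165,345,225,5,'c19.png')
```

```text
[ 0.55670975 -0.12234427  0.04825541] [ 0.00974732  0.21651938 -2.38977306] [-0.11354289  0.07172656 -0.03207064] [-19.7491367   20.20481496  34.6292718  107.19502882 -13.6634838
  56.59316171  12.94241557]
[[-2.200e-03  9.768e-01  2.143e-01]
 [ 0.000e+00  2.143e-01 -9.768e-01]
 [-1.000e+00 -2.200e-03 -5.000e-04]]
off [-0.1401, -0.228, 0.0029] ang [1.2177, 0.0032, -0.0036]
off [-0.1397, 0.0001, 0.0003] ang [0.0, 0.0, 0.0]
```

View pics/c19.png

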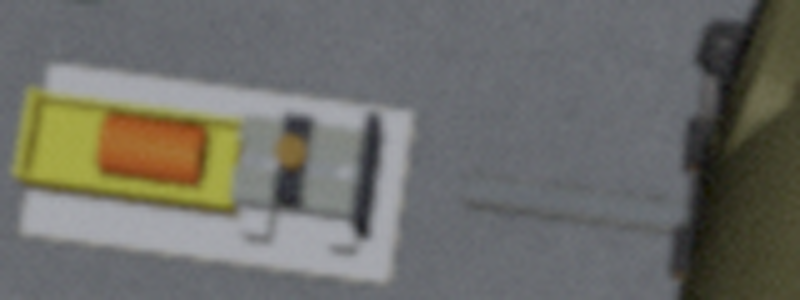

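Request:
drive_tool --offset '[[-0.03, 0, 0], [-0.065, 0, 0], [-0.1, 0, 0], [-0.14, 0, 0], [-0.14, 0, 0]]' --angular '[[0, 0, 0], [0, 0, 0], [0, 0, 0], [0, 0, 0], [0, 0, 0]]'

```text
time_s: 13.98
tool_pos: [0.5586, -0.123, 0.1918]
tool_rot: [7.6, 89.5, -0.3]
force: [0.6, 0.3, -3.2]
grip_width: 0.0236
```

Run:
```python
from h import *
g=np.load('grasp.npz'); Rg=R.from_euler('xyz',g['rot'],degrees=True)
rel(g['p']+[0,0,.14],Rg)
rel((.50,-.26,.188),tgtR(40,-1))
print(cur()[1])
```

```text
off [0.0034, -0.2277, 0.0008] ang [1.2167, 0.009, -0.0082]
off [0.0033, -0.1437, -0.0392] ang [0.7345, 0.0083, -0.0045]
[ 0.55862388 -0.12303706  0.19180961]
```

Request:
drive_tool --offset '[[0, -0.025, -0.008], [0, -0.05, -0.016], [0.001, -0.075, -0.024], [0.002, -0.1, -0.03], [0.003, -0.125, -0.035], [0.003, -0.145, -0.036], [0.003, -0.17, -0.027], [0.003, -0.195, -0.018], [0.003, -0.215, -0.008], [0.003, -0.228, 0.001]]' --angular '[[0.13, 0.001, -0.001], [0.26, 0.002, -0.002], [0.39, 0.003, -0.003], [0.52, 0.004, -0.004], [0.65, 0.005, -0.005], [0.78, 0.006, -0.006], [0.91, 0.007, -0.006], [1.04, 0.008, -0.007], [1.13, 0.009, -0.008], [1.217, 0.009, -0.008]]'

```text
time_s: 15.22
tool_pos: [0.5278, -0.3492, 0.1867]
tool_rot: [-115.5, 89.7, 166.7]
force: [0.5, -1.0, -2.5]
grip_width: 0.0236
```

Run:
```python
from h import *
g=np.load('grasp.npz'); Rg=R.from_euler('xyz',g['rot'],degrees=True)
o,p,r=cur();print(p,o['force'],o['grip_width'],o['qpos'])
rel(g['p']+[0,0,.03],Rg)
```

```text
[ 0.52782947 -0.34920639  0.18670195] [ 0.48587966 -0.95351718 -2.54356949] 0.023566687716392 [ -8.32739451  23.81862728  51.24862963  90.45322052 -18.89130056
  75.15109166 -32.32967714]
off [0.1085, 0.0008, -0.0002] ang [-0.0035, -0.0015, 0.002]
```

Request:
drive_tool --offset '[[0.03, 0.001, 0], [0.06, 0.001, 0], [0.085, 0.001, 0], [0.1085, 0.001, 0], [0.1085, 0.001, 0], [0.1085, 0.001, 0]]' --angular '[[-0.003, -0.0015, 0.002], [-0.0035, -0.0015, 0.002], [-0.0035, -0.0015, 0.002], [-0.0035, -0.0015, 0.002], [-0.0035, -0.0015, 0.002], [-0.0035, -0.0015, 0.002]]'

```text
time_s: 15.98
tool_pos: [0.5285, -0.3489, 0.0784]
tool_rot: [-97.8, 89.9, -175.4]
force: [0.7, -0.6, -1.7]
grip_width: 0.0237
```

Run:
```python
from h import *
g=np.load('grasp.npz'); Rg=R.from_euler('xyz',g['rot'],degrees=True)
o,p,r=cur();print(p,o['force'],o['grip_width'],r.as_matrix().round(4))
rel(g['p'],Rg)
shot('top','t11.png');shot('side','s11.png')
crop('t11.png',380,170,430,240,9,'c5.png'); crop('s11.png',290,310,410,400,6,'c6.png')
a=np.hstack([cv2.resize(cv2.imread('pics/c5.png'),(386,540)),cv2.imread('pics/c6.png')[:,:410]]);cv2.imwrite('pics/c58.png',a)
```

```text
[ 0.52850964 -0.34886228  0.07836275] [ 0.72828881 -0.58434638 -1.71046802] 0.023703035335166656 [[-2.200e-03  9.767e-01  2.144e-01]
 [-2.000e-04  2.144e-01 -9.767e-01]
 [-1.000e+00 -2.200e-03 -3.000e-04]]
off [0.0302, -0.0003, -0.0002] ang [0.0001, 0.0002, 0.0]
```

View pics/c58.png

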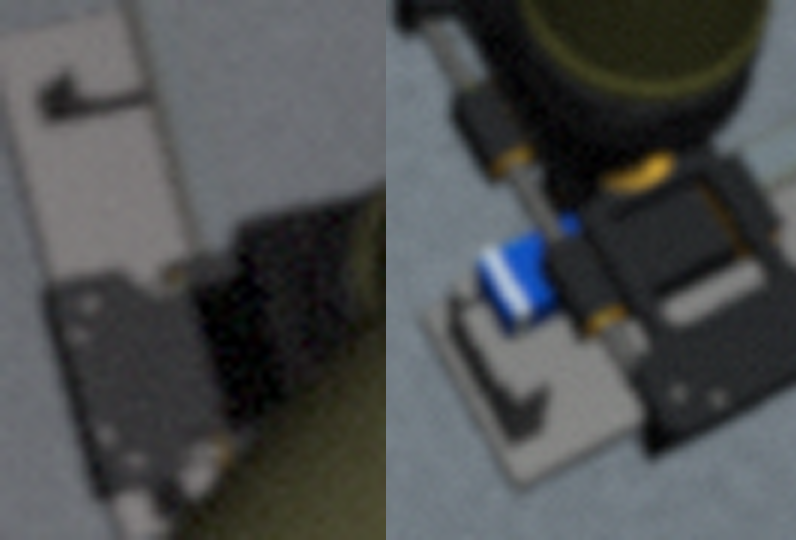

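Request:
drive_tool --offset '[[0.008, 0, 0], [0.016, 0, 0], [0.022, 0, 0], [0.027, 0, 0], [0.03, 0, 0], [0.03, 0, 0], [0.03, 0, 0]]' --angular '[[0, 0, 0], [0, 0, 0], [0, 0, 0], [0, 0, 0], [0, 0, 0], [0, 0, 0], [0, 0, 0]]'

```text
time_s: 16.95
tool_pos: [0.5291, -0.3494, 0.0494]
tool_rot: [-30.3, 89.9, -107.9]
force: [-0.3, 0.3, -3.0]
grip_width: 0.0235
```

Run:
```python
from h import *
g=np.load('grasp.npz'); Rg=R.from_euler('xyz',g['rot'],degrees=True)
o,p,r=cur();print(p,o['force'],o['wrist_torque'],o['grip_width'],r.as_matrix().round(4))
rel(g['p'],Rg)
shot('top','t12.png');shot('side','s12.png')
crop('t12.png',370,150,440,250,8,'c5.png'); crop('s12.png',285,310,405,400,6,'c6.png')
a=np.hstack([cv2.resize(cv2.imread('pics/c5.png'),(378,540)),cv2.imread('pics/c6.png')[:,:410]]);cv2.imwrite('pics/c59.png',a)
```

```text
[ 0.52907961 -0.34944995  0.04944285] [-0.27296467  0.26940232 -2.98720524] [-0.05882652  0.16783595 -0.0388548 ] 0.02348586659822224 [[-3.000e-04  9.768e-01  2.143e-01]
 [-1.000e-03  2.143e-01 -9.768e-01]
 [-1.000e+00 -5.000e-04  9.000e-04]]
off [0.0013, -0.0008, -0.001] ang [-0.0, 0.0014, -0.0017]
```

View pics/c59.png

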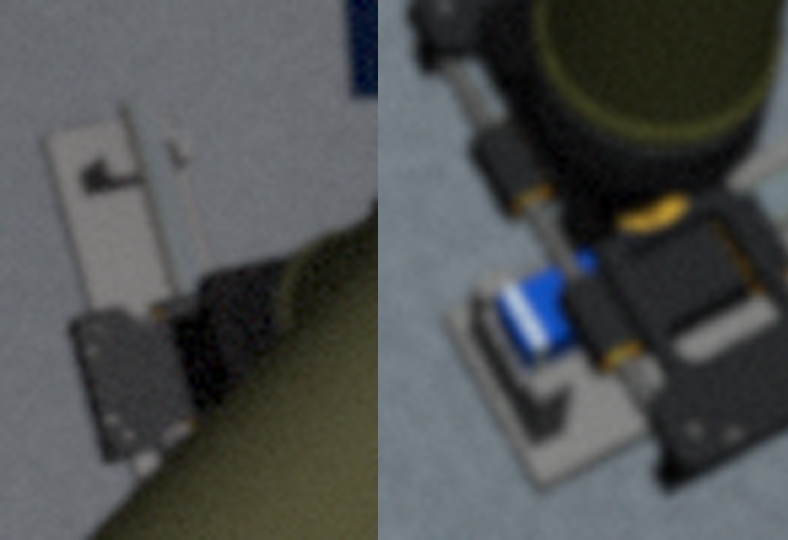

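Between the cheeks, about 1 mm above the seat. Last millimetre down, check force.

Request:
drive_tool --offset '[[0.001, -0.001, -0.001], [0.0015, -0.001, -0.001], [0.0015, -0.001, -0.001], [0.0015, -0.001, -0.001]]' --angular '[[0, 0.0014, -0.0017], [0, 0.0014, -0.0017], [0, 0.0014, -0.0017], [0, 0.0014, -0.0017]]'

```text
time_s: 17.55
tool_pos: [0.5279, -0.3486, 0.0481]
tool_rot: [-109.7, 89.9, 172.7]
force: [-0.9, 0.8, -0.3]
grip_width: 0.0237
```

Run:
```python
from h import *
g=np.load('grasp.npz'); Rg=R.from_euler('xyz',g['rot'],degrees=True)
o,p,r=cur();print(p,o['force'],o['wrist_torque'],r.as_matrix().round(4))
rel(g['p'],Rg)
```

```text
[ 0.52786014 -0.34859907  0.04813964] [-0.85621228  0.78956242 -0.25228206] [0.08993141 0.37223583 0.04256221] [[-2.200e-03  9.768e-01  2.143e-01]
 [ 3.000e-04  2.143e-01 -9.768e-01]
 [-1.000e+00 -2.100e-03 -8.000e-04]]
off [-0.0, 0.0002, 0.0001] ang [0.0, -0.0003, -0.0]
```

Seated (weight off the wrist). Open and rise.

Request:
drive_tool --offset '[[0, 0, 0], [0, 0, 0], [0, 0, 0], [0, 0, 0], [0, 0, 0], [0, 0, 0], [0, 0, 0], [0, 0, 0]]' --angular '[[0, 0, 0], [0, 0, 0], [0, 0, 0], [0, 0, 0], [0, 0, 0], [0, 0, 0], [0, 0, 0], [0, 0, 0]]' --fingers -1

```text
time_s: 18.55
tool_pos: [0.5279, -0.3486, 0.0481]
tool_rot: [-108.3, 89.9, 174.1]
force: [0.2, 0.7, -0.3]
grip_width: 0.0859
```

Request:
drive_tool --offset '[[-0.015, 0, 0], [-0.04, 0, 0], [-0.08, 0, 0], [-0.12, 0, 0], [-0.16, 0, 0], [-0.18, -0.05, 0], [-0.18, -0.1, 0], [-0.18, -0.1, 0.06], [-0.18, -0.1, 0.06]]' --angular '[[0, 0, 0], [0, 0, 0], [0, 0, 0], [0, 0, 0], [0, 0, 0], [0, 0, 0], [0, 0, 0], [0, 0, 0], [0, 0, 0]]'

```text
time_s: 19.68
tool_pos: [0.4411, -0.4324, 0.228]
tool_rot: [-74.3, 89.7, -152.3]
force: [-0.1, -0.3, -0.1]
grip_width: 0.0875
```

Run:
```python
from h import *
shot('top','t13.png');shot('side','s13.png')
crop('t13.png',360,150,440,250,5.4,'c5.png'); crop('s13.png',285,310,405,400,6,'c6.png')
a=np.hstack([cv2.imread('pics/c5.png'),cv2.imread('pics/c6.png')[:,:365]]) if cv2.imread('pics/c5.png').shape[0]==540 else None
cv2.imwrite('pics/c60.png',a)
```

```text
(no output)
```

View pics/t13.png

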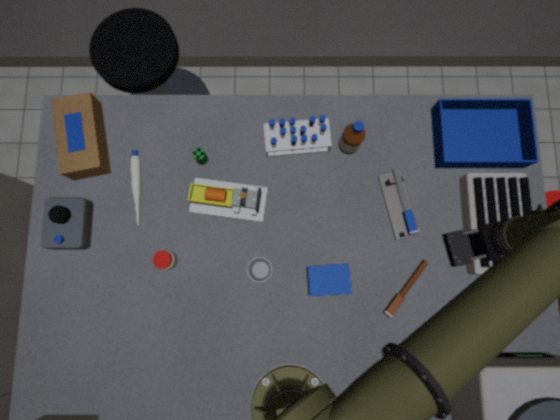

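View pics/s13.png

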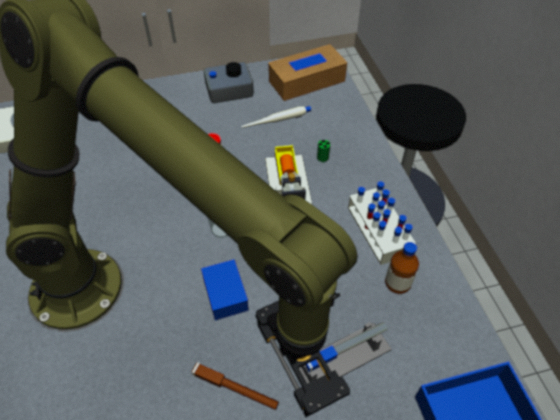

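View pics/c6.png

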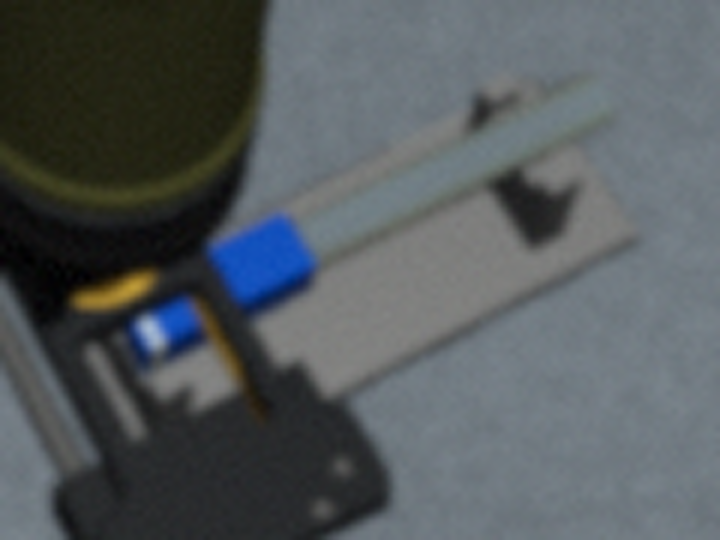

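Run:
```python
from h import *
a=load('top0.png')['p'];b=load('t13.png')['p']
d=np.abs(cv2.GaussianBlur(a,(3,3),0).astype(int)-cv2.GaussianBlur(b,(3,3),0)).max(2)[:,:440]
n,l,s,c=cv2.connectedComponentsWithStats((d>30).astype('uint8'))
print([x.tolist() for x in s[1:] if x[4]>3])
crop('t13.png',360,150,440,250,5,'c61.png');crop('top0.png',360,150,440,250,5,'c62.png')
cv2.imwrite('pics/c63.png',np.hstack([cv2.imread('pics/c62.png'),cv2.imread('pics/c61.png')]))
```

```text
[[204, 187, 23, 16, 294], [235, 194, 6, 5, 29], [245, 195, 12, 7, 60], [312, 310, 128, 110, 7530], [5, 347, 6, 3, 17], [0, 352, 50, 48, 1664], [284, 396, 40, 24, 569], [276, 408, 10, 6, 36]]
```

View pics/c63.png

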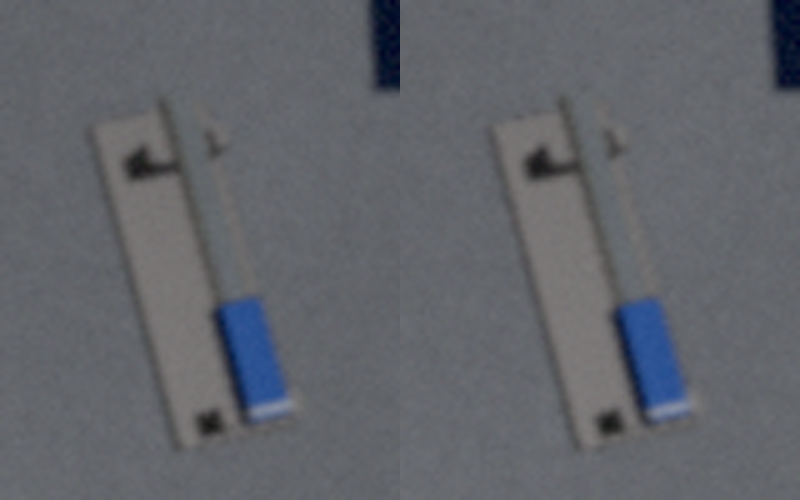

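The before and after views of the rod match. Apart from the arm, the adapter is the only thing that changed in the top view, so I'm handing in.

```bash
python3 -c "
from cell import sign_off
print(sign_off())"
```

```text
the job is handed in; nothing more can be done
None
```

The job is done and handed in at about 20 s of the 58 s allowed. I took the rod from its rest, put it through the ejector hole and pushed the adapter out. Then I drew the rod out and laid it back in its rest.

- **Adapter:** in the top view it lies flat and wholly in the yellow trough, about 20 mm past the mouth. The gripper never went near it.
- **Rod:** it was set down within about 0.3 mm of the pose where it was picked up. The before and after pictures of it in its rest match.
- **Other things on the bench:** comparing top views before and after showed no change except the adapter, the now-empty bucket and the arm. The comparison left out the strip at the far right, which holds none of the listed things. I did not run it on the side view.
- **Forces:** the highest reading was about 8 N, during the push, though I only read it at the end of each move.

One disagreement: the camera and the arm's own pose differed by 1–2 mm on how far the rod was to the side of the hole axis. I went between the two and checked again before inserting. The rod entered with no noticeable side force.

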